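# Sort the rattling lamp driver from the sound ones

## Task

Exactly one of the three sealed lamp drivers on the mat has its core broken loose inside: pick drivers up and tilt them end for end in the air to feel which one shifts. Lay that one in the blue scrap bin, and lay each of the two sound ones flat in its own bay of the white lamp tray, upright as they were. Do not disturb the other things on the bench.

Things in the scene. Friction and masses are not known exactly. Their poses are not given: they have to be found in the camera images.
- driver_a: one of three outwardly identical sealed lamp drivers: a closed aluminium box 44 mm wide (x), 140 mm long (y), 40 mm tall, plus a thin tab (8 mm long, 3 mm thick) at each end at the foot: 156 mm overall. Starts flat on the mat, apart from the others. Origin: centre of the underside; y along its length, z up. 0.4 to 0.6 kg, and weight does not tell the loose one
- driver_b: second lamp driver, outside as driver_a. In all three a core of about 0.19 kg starts at mid-length. In the two sound ones it is caged there (moves under 3 mm). In the bad one, any of the three, it slides 50 mm either way along y when the box is tilted beyond 10 to 15 degrees (30 is ample), and stops at the end wall
- driver_c: third lamp driver, outside as driver_a. When the bad driver is levelled again after a tilt, its core stays at the end that was lower: its balance point has moved 16 to 24 mm that way, and held at mid-length it weighs on the wrist with about 0.09 Nm more to that side (0.18 Nm between the two ends)
- mat: thin black rubber bench mat fixed to the table, 340 mm (x) by 240 mm (y), 4 mm thick; the drivers start on it, side by side along its x, their lengths roughly along its y. Origin: centre of its underside
- tray: white steel lamp gear tray, fixed to the table, 164 mm (x) by 196 mm (y); floor 4 mm thick, lips along the edges and a 16 mm wide ridge down the middle (along y) that rise 8 mm above the floor. They part it into two bays, side by side in x, each 70 mm (x) by 188 mm (y). Origin: centre of the underside; may stand to the left or the right of the mat
- bay_near (a point): centre of the tray's bay at its -x side, on the bay's floor (4 mm above the table); axes as the tray: a driver lies in it with its length along y
- bay_far (a point): centre of the tray's bay at its +x side, on the bay's floor; axes as the tray
- bin: blue open scrap bin, fixed to the table, 200 mm (x) by 250 mm (y), 75 mm tall, walls 4 mm, floor 4 mm thick. Origin: centre of the underside; stands on the other side of the mat from the tray
- tape: roll of masking tape lying flat, 90 mm across, 25 mm tall (bystander); origin centre of underside
- screwdriver: screwdriver lying on the table, 180 mm long (bystander)
Mind the look-alikes: they are no part of the job. What is shaped like the driver_b but orange or purple is not meant.

How it is judged:
On the way:
1. A driver has been lifted clear (60 mm up) and tilted end for end by at least 15 degrees (((height (world z) of driver_a above 0.06 m and (angle between driver_a's own y axis and vertical below 1.32 rad or angle between driver_a's own y axis and vertical above 1.82 rad)) or (height (world z) of driver_b above 0.06 m and (angle between driver_b's own y axis and vertical below 1.32 rad or angle between driver_b's own y axis and vertical above 1.82 rad)) or (height (world z) of driver_c above 0.06 m and (angle between driver_c's own y axis and vertical below 1.32 rad or angle between driver_c's own y axis and vertical above 1.82 rad)))), for 0.1 s.
At the end, for the whole second after the job is handed in: The driver with the loose core lies in the bin (origin inside its walls, under 60 mm up); each bay of the tray holds one sound driver, upright on its floor (origin under 6 mm above it, within 20 mm of the bay's centre in x and y, tilt under 0.1 rad); all at rest ((((x of driver_a in the frame of bin between -0.09 and 0.09 m and y of driver_a in the frame of bin between -0.115 and 0.115 m and z of driver_a in the frame of bin below 0.06 m) and distance between core0_g and driver_a below 0.08 m and (x of driver_b in the frame of bay_near between -0.02 and 0.02 m and y of driver_b in the frame of bay_near between -0.02 and 0.02 m and z of driver_b in the frame of bay_near below 0.006 m and angle between driver_b's own z axis and vertical below 0.1 rad) and (x of driver_c in the frame of bay_far between -0.02 and 0.02 m and y of driver_c in the frame of bay_far between -0.02 and 0.02 m and z of driver_c in the frame of bay_far below 0.006 m and angle between driver_c's own z axis and vertical below 0.1 rad)) or ((x of driver_a in the frame of bin between -0.09 and 0.09 m and y of driver_a in the frame of bin between -0.115 and 0.115 m and z of driver_a in the frame of bin below 0.06 m) and distance between core0_g and driver_a below 0.08 m and (x of driver_c in the frame of bay_near between -0.02 and 0.02 m and y of driver_c in the frame of bay_near between -0.02 and 0.02 m and z of driver_c in the frame of bay_near below 0.006 m and angle between driver_c's own z axis and vertical below 0.1 rad) and (x of driver_b in the frame of bay_far between -0.02 and 0.02 m and y of driver_b in the frame of bay_far between -0.02 and 0.02 m and z of driver_b in the frame of bay_far below 0.006 m and angle between driver_b's own z axis and vertical below 0.1 rad)) or ((x of driver_b in the frame of bin between -0.09 and 0.09 m and y of driver_b in the frame of bin between -0.115 and 0.115 m and z of driver_b in the frame of bin below 0.06 m) and distance between core0_g and driver_b below 0.08 m and (x of driver_a in the frame of bay_near between -0.02 and 0.02 m and y of driver_a in the frame of bay_near between -0.02 and 0.02 m and z of driver_a in the frame of bay_near below 0.006 m and angle between driver_a's own z axis and vertical below 0.1 rad) and (x of driver_c in the frame of bay_far between -0.02 and 0.02 m and y of driver_c in the frame of bay_far between -0.02 and 0.02 m and z of driver_c in the frame of bay_far below 0.006 m and angle between driver_c's own z axis and vertical below 0.1 rad)) or ((x of driver_b in the frame of bin between -0.09 and 0.09 m and y of driver_b in the frame of bin between -0.115 and 0.115 m and z of driver_b in the frame of bin below 0.06 m) and distance between core0_g and driver_b below 0.08 m and (x of driver_c in the frame of bay_near between -0.02 and 0.02 m and y of driver_c in the frame of bay_near between -0.02 and 0.02 m and z of driver_c in the frame of bay_near below 0.006 m and angle between driver_c's own z axis and vertical below 0.1 rad) and (x of driver_a in the frame of bay_far between -0.02 and 0.02 m and y of driver_a in the frame of bay_far between -0.02 and 0.02 m and z of driver_a in the frame of bay_far below 0.006 m and angle between driver_a's own z axis and vertical below 0.1 rad)) or ((x of driver_c in the frame of bin between -0.09 and 0.09 m and y of driver_c in the frame of bin between -0.115 and 0.115 m and z of driver_c in the frame of bin below 0.06 m) and distance between core0_g and driver_c below 0.08 m and (x of driver_a in the frame of bay_near between -0.02 and 0.02 m and y of driver_a in the frame of bay_near between -0.02 and 0.02 m and z of driver_a in the frame of bay_near below 0.006 m and angle between driver_a's own z axis and vertical below 0.1 rad) and (x of driver_b in the frame of bay_far between -0.02 and 0.02 m and y of driver_b in the frame of bay_far between -0.02 and 0.02 m and z of driver_b in the frame of bay_far below 0.006 m and angle between driver_b's own z axis and vertical below 0.1 rad)) or ((x of driver_c in the frame of bin between -0.09 and 0.09 m and y of driver_c in the frame of bin between -0.115 and 0.115 m and z of driver_c in the frame of bin below 0.06 m) and distance between core0_g and driver_c below 0.08 m and (x of driver_b in the frame of bay_near between -0.02 and 0.02 m and y of driver_b in the frame of bay_near between -0.02 and 0.02 m and z of driver_b in the frame of bay_near below 0.006 m and angle between driver_b's own z axis and vertical below 0.1 rad) and (x of driver_a in the frame of bay_far between -0.02 and 0.02 m and y of driver_a in the frame of bay_far between -0.02 and 0.02 m and z of driver_a in the frame of bay_far below 0.006 m and angle between driver_a's own z axis and vertical below 0.1 rad))) and linear speed of each of driver_a, driver_b, driver_c below 0.02 m/s); the robot touches nothing.
It fails at once if A bystander (tape or screwdriver) has been moved by more than 30 mm (distance of any of tape, screwdriver from where it was at the start of the episode above 0.03 m).
It also fails if it takes over 72 s, if anything falls off the work surface, if the arm or the gripper's body presses on something with over 40 N, if the wrist force passes 120 N, or if a joint passes its speed limit or range.

## Robot

A 6-joint arm with a two-finger parallel gripper is mounted at the origin on the work surface. World frame = base frame: x ahead of the robot, y to its left, z up, the work surface at z = 0. Lengths are in m, angles in rad, forces in N, time in s.
With the tool pointing down it reaches from about 0.35 to 0.85 m from the base axis. Payload 8.1 kg.
Tool frame: the origin (TCP) lies on the centre line of the jaws, within the pads' length; the fingertips stand 22 mm ahead of it and the grasp point (between the pads) lies 3 mm ahead of it; z points along the fingers, y is the line along which they close (so a half turn about z gives the same grasp; the last joint's range is limited). The gripper opens to 85 mm and grips with 20 to 120 N. Pads are 22 mm wide; open, the fingers measure 114 mm over their backs; the gripper's body (76 mm by 85 mm) begins 54 mm behind the grasp point. The pads swing forward as they close: fully open they stand 13 mm farther back than shut.
Start: joints at [1.142, 0.13, 1.488, -0, 1.523, -0.085], TCP at [0.202, 0.565, 0.253] pointing down, gripper open.
Joint ranges: [-2.96, 2.96], [-0.89, 2.26], [0.02, 2.5], [-1.34, 4.48], [0, 2.73], [-2.66, 2.66]. Speed limits (rad/s): [2.39, 2.39, 2.79, 3.14, 3.14, 3.14].

## Interface

Orientations are given as a unit quaternion [x, y, z, w].
In Python, from cell import ctrl, snapshot, camera_model gives the robot as it stands. The module is installed in compiled form; this text tells all that it offers. Calls block until the motion is done:
- ctrl.movep(position, orientation): joint-space move of the TCP to a pose.
- ctrl.move_straight(position, vel=0.15, orientation=None, contact_N=None): straight line of the TCP; orientation=None keeps the orientation; vel is the mean speed in m/s. With contact_N (N) it stops when the force on the tool has changed by that much, and returns True; else False.
- ctrl.move_joints(angles): joint-space move.
- ctrl.command_gripper(opening, force=None): finger opening in m; force is the grip in N (None keeps the last); returns when the fingers have stopped.
- ctrl.dwell(seconds).
- ctrl.solve_ik(position, orientation): joint angles nearest the present ones, or None.
- ctrl.state(): the state.
- snapshot(name): name is "scene" or "top" or "wrist"; returns the picture (420x560x3 uint8, blue, green, red); there is no depth.
- camera_model(name): a dict with "mtx" (3x3 intrinsics, pixels), "extrinsics" (4x4, takes a point from world to camera coordinates); the wrist camera has in their place "T_tool_cam" (4x4, takes a point from camera to tool coordinates, whose origin is the TCP and whose axes are the flange's). Camera axes: x right, y down, z forward; pixel columns grow to the right and rows downward; lengths in m; the calibration is good to about 2 mm. A picture is of the moment at which its call begins: read the wrist's pose just before it. camera_model takes no time and is no camera call.
A pose or a line that the arm cannot do raises ctrl.IKError and nothing moves.
- ctrl.sign_off(): hands the job in; it is judged then, once.
The state is a dict: "t": time; "q": joint angles; "qvel": joint speeds; "joint_torque": joint torques, N m; "eef_pos": TCP position; "orientation": TCP orientation; "contact_force": force on the tool from outside, world axes, zero at the start; "wrist_torque": the same for the moment, N m; "opening": finger opening in m; "finger_force": force on a finger pad.
Only numpy, scipy, OpenCV 4.12 (cv2) and the standard library are available. Lean on these libraries where they do the work, as an engineer would, in place of code of your own. Each camera call takes 0.05 s, during which the arm holds its last target. There are 200 camera calls.

## Working session

There is one attempt and no reset: what is moved stays moved. The work goes in short steps, each a Python script; the robot and the scene stay as the last script left them, time stands still between calls to the robot, and variables do not carry over. Pictures are saved under pics/ and viewed, at most 10 in all, crops included, and the job is handed in when it is done.

```bash
mkdir -p pics
python3 - <<'E'
from cell import ctrl,snapshot,camera_model
import cv2,numpy as np
for n in("top","scene"):
    im=snapshot(n); cv2.imwrite(f"pics/{n}0.png",im)
    m=camera_model(n); print(n,m["mtx"],np.round(m["extrinsics"],4))
print(ctrl.state())
E
```

```text
top [[407.01567585   0.         280.46825983]
 [  0.         407.01567585 202.67316439]
 [  0.           0.           1.        ]] [[-0.0247 -0.9995 -0.0218  0.0202]
 [-0.9899  0.0275 -0.139   0.4434]
 [ 0.1396  0.0181 -0.99    1.138 ]
 [ 0.      0.      0.      1.    ]]
scene [[441.40114978   0.         281.68881697]
 [  0.         441.40114978 205.66526319]
 [  0.           0.           1.        ]] [[ 0.2815  0.9594 -0.0205 -0.1256]
 [ 0.6439 -0.2046 -0.7372 -0.2519]
 [-0.7114  0.1943 -0.6753  1.424 ]
 [ 0.      0.      0.      1.    ]]
{'t': 0.1, 'q': array([ 1.14160073e+00,  1.31107375e-01,  1.48919408e+00,  1.80464704e-05,
        1.52298847e+00, -8.53407732e-02]), 'qvel': array([-0.00068438, -0.00105921, -0.00082328, -0.00077567, -0.00066648,
        0.00089418]), 'joint_torque': array([ 1.67123777e-03, -5.70954037e+01, -5.01938295e+01, -1.72875402e-04,
        8.18610191e-03, -5.54525241e-05]), 'eef_pos': array([0.20201708, 0.56447531, 0.2523233 ]), 'orientation': array([ 1.71082030e-01,  9.85256423e-01, -8.18414511e-04, -2.24642911e-04]), 'contact_force': array([0.36806725, 0.06848799, 0.01723149]), 'wrist_torque': array([-0.0191556 ,  0.0214218 , -0.06388912]), 'finger_force': 0.0, 'opening': 0.08569841688664286}
```

View pics/top0.png

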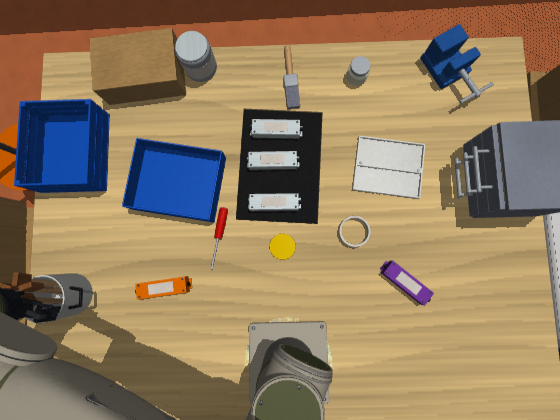

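View pics/scene0.png

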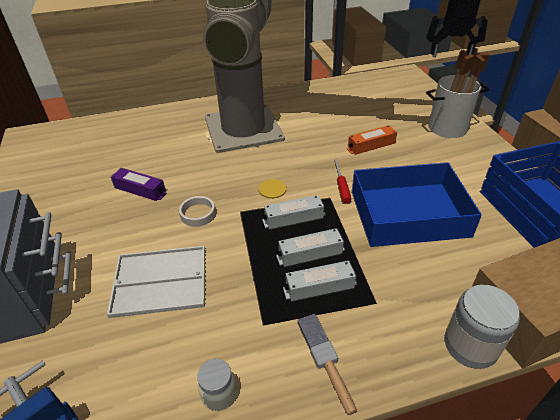

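Top view: the three drivers are at about (276,128), (273,160) and (275,202) on the black mat. The tray is at (389,167), the solid-walled bin at (175,180), the tape at (354,231) and the screwdriver at (220,235). The slatted blue crate at the far left is not the bin, and the orange and purple units are look-alikes.

```bash
cat > see.py <<'E'
import cv2,numpy as np
from cell import camera_model
def cast(px,z,name="top"):
    m=camera_model(name);K,E=m["mtx"],m["extrinsics"];R,t=E[:3,:3],E[:3,3]
    px=np.asarray(px,float).reshape(-1,2)
    d=np.linalg.solve(K,np.c_[px,np.ones(len(px))].T); d=(R.T@d).T; c=-R.T@t
    return (c+d*((z-c[2])/d[:,2])[:,None])[:,:2]
def rects(mask,z,amin):
    out=[]
    for c in cv2.findContours(mask,cv2.RETR_EXTERNAL,cv2.CHAIN_APPROX_NONE)[0]:
        if cv2.contourArea(c)<amin: continue
        P=cast(c,z); (cx,cy),(w,h),a=cv2.minAreaRect((P*1000).astype(np.float32))
        # length axis angle from world +y, in (-90,90]
        ang=a if h>w else a-90
        ang=(ang+90)%180-90
        out.append((c.reshape(-1,2).mean(0).round(),round(cx),round(cy),round(max(w,h)),round(min(w,h)),round(ang,1)))
    return out
E
python3 - <<'E'
import cv2,numpy as np
from see import *
im=cv2.imread("pics/top0.png"); hsv=cv2.cvtColor(im,cv2.COLOR_BGR2HSV)
H,S,V=cv2.split(hsv)
roi=np.zeros_like(V); roi[106:226,240:320]=1
for th in(60,110,140):
    print(th,*rects(((V>th)&(S<120)&(roi>0)).astype(np.uint8),.044,200),sep="\n")
roi[:]=0; roi[125:210,340:440]=1
print("tray",*rects(((S<50)&(V>90)&(roi>0)).astype(np.uint8),.012,300),sep="\n")
print("bin",*rects(((H>105)&(H<130)&(S>120)&(V>30)).astype(np.uint8),.06,2000),sep="\n")
cv2.imwrite("pics/crop0.png",cv2.resize(im[100:230,230:440],None,fx=3.8,fy=3.8,interpolation=cv2.INTER_CUBIC))
E
```

```text
60
(array([275., 201.]), 446, 27, 148, 49, -1.6)
(array([293., 214.]), 450, 10, 225, 143, -1.5)
(array([273., 160.]), 567, 27, 150, 53, -1.8)
(array([276., 128.]), 662, 16, 152, 54, -1.9)
(array([267., 116.]), 659, 5, 232, 145, -0.6)
110
(array([275., 201.]), 446, 25, 145, 43, -1.6)
(array([292., 216.]), 443, 11, 224, 129, -1.5)
(array([274., 159.]), 571, 27, 150, 44, -1.7)
(array([277., 127.]), 666, 17, 149, 47, -3.0)
140
(array([276., 201.]), 447, 25, 145, 40, -1.6)
(array([291., 217.]), 436, 11, 224, 114, -1.5)
(array([274., 159.]), 571, 27, 145, 44, 0.2)
(array([277., 127.]), 666, 15, 145, 45, -4.1)
tray
(array([389., 167.]), 545, -312, 197, 166, -9.4)
bin
(array([174., 180.]), 516, 308, 267, 206, -10.5)
(array([ 61., 147.]), 626, 636, 275, 268, 89.9)
```

View pics/crop0.png

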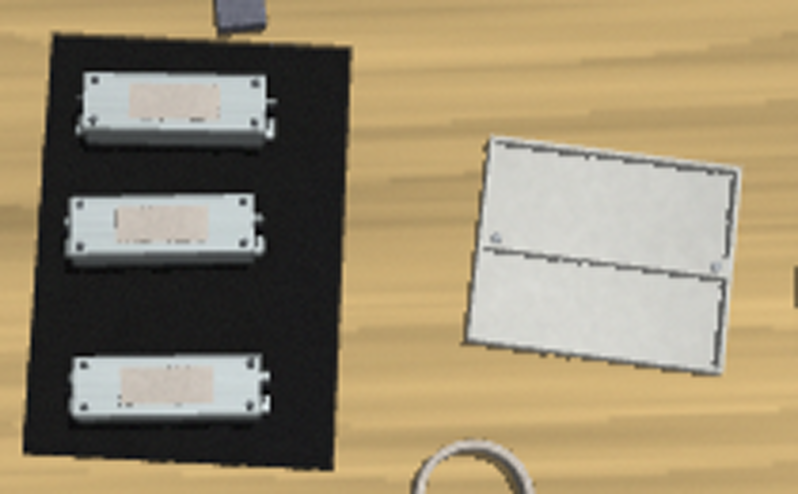

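The crop confirms the driver tops at x ≈ 0.447, 0.571 and 0.666, and the tray at yaw −9.4°. Next I pick the nearest driver and test it.

```bash
cat > rob.py <<'E'
import numpy as np
from scipy.spatial.transform import Rotation as Ro
from cell import ctrl
D={1:((.447,.025),-1.6),2:((.571,.027),-.7),3:((.666,.016),-2.5)}
yw=-9.4; ax=np.array([np.cos(np.radians(yw)),np.sin(np.radians(yw))]); T=np.array([.545,-.312])
B={"near":(T-.043*ax,yw),"far":(T+.043*ax,yw),"bin":((.516,.308),-10.5)}
UP=.033   # TCP above the driver's underside
def ori(yaw,tilt=0):  # tool y = driver x, tool z down; tilt about tool y, deg
    return (Ro.from_euler("z",yaw,degrees=True)*Ro.from_matrix([[0,1,0],[1,0,0],[0,0,-1]])*Ro.from_euler("y",tilt,degrees=True)).as_quat()
def P(xy,z): return [*xy,z]
def pick(n):
    xy,yaw=D[n]; ctrl.command_gripper(.064,80)
    ctrl.movep(P(xy,.13),ori(yaw)); ctrl.move_straight(P(xy,.004+UP))
    ctrl.command_gripper(0,80); s=ctrl.state(); print("pick",n,s["opening"],s["finger_force"],s["t"])
    ctrl.move_straight(P(xy,.20),vel=.2)
def meas():
    ctrl.dwell(.3); v=[]
    for _ in range(8): ctrl.dwell(.04); s=ctrl.state(); v.append(np.r_[s["contact_force"],s["wrist_torque"]])
    return np.mean(v,0)
def test(n):
    xy,yaw=D[n]; r=[meas()]
    for t in(30,-30):
        ctrl.movep(P(xy,.20),ori(yaw,t)); ctrl.dwell(.4); ctrl.movep(P(xy,.20),ori(yaw)); r.append(meas())
    print(np.round(r,3)); s=ctrl.state(); print(s["opening"],s["t"])
def place(k):
    xy,yaw=B[k]; ctrl.movep(P(xy,.20),ori(yaw)); ctrl.move_straight(P(xy,.06 if k!="bin" else .08),vel=.2)
    c=ctrl.move_straight(P(xy,.004+UP-.001),vel=.05,contact_N=6); print(c,ctrl.state()["eef_pos"])
    ctrl.command_gripper(.064); ctrl.move_straight(P(xy,.20),vel=.25); print("placed",k,ctrl.state()["t"])
E
python3 - <<'E'
from rob import *
pick(1); test(1)
E
```

```text
pick 1 0.042906521039953974 82.73011118173599 3.7
[[ 2.490e-01  1.020e-01 -4.912e+00 -3.700e-02  1.200e-02 -1.000e-03]
 [-9.000e-02 -3.700e-02 -4.747e+00  6.700e-02 -2.200e-02  4.000e-03]
 [-2.320e-01  1.260e-01 -4.837e+00 -1.170e-01  1.300e-02  9.000e-03]]
0.042450646595999425 9.5333
```

Driver 1 shifts: the moment differs by 0.184 Nm between the two ends. It goes to the bin. I have time to check the next one as a control.

Run:
```python
from rob import *
from cell import snapshot
import cv2
place("bin"); pick(2); test(2)
cv2.imwrite("pics/top1.png",snapshot("top"))
```

```text
True [0.51525191 0.30765373 0.03887738]
placed bin 13.3167
pick 2 0.042772455986204515 83.27741414308548 15.75
[[-1.770e-01 -2.610e-01 -4.677e+00 -2.100e-02 -5.000e-03  1.000e-03]
 [ 1.930e-01 -4.000e-03 -4.609e+00 -1.300e-02 -1.500e-02  3.300e-02]
 [-4.200e-02  6.000e-03 -4.826e+00 -1.800e-02 -4.000e-03  1.000e-03]]
0.04306251822879702 21.6
```

View pics/top1.png

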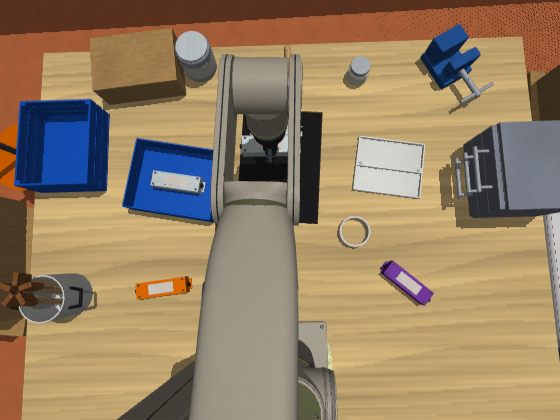

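Driver 1 lies in the bin at about (177,181). Driver 2 is sound, with no shift. I place 2 and 3 in the tray.

Run:
```python
from rob import *
from cell import snapshot
import cv2
from see import *
place("far"); pick(3); place("near")
ctrl.movep([.45,.1,.3],ori(0)); im=snapshot("top")
cv2.imwrite("pics/top2.png",im)
cv2.imwrite("pics/crop2.png",np.hstack([cv2.resize(i,(400,400),interpolation=cv2.INTER_CUBIC) for i in(im[120:220,340:440],snapshot("scene")[230:330,100:220])]))
print(B,ctrl.state()["t"])
```

```text
True [ 0.5875722  -0.31919996  0.03849043]
placed far 25.4
pick 3 0.04271700822746114 83.81952971220016 28.0167
True [ 0.50288423 -0.30525252  0.03895301]
placed near 32.775
{'near': (array([ 0.5025774 , -0.30497698]), -9.4), 'far': (array([ 0.5874226 , -0.31902302]), -9.4), 'bin': ((0.516, 0.308), -10.5)} 34.425
```

View pics/crop2.png

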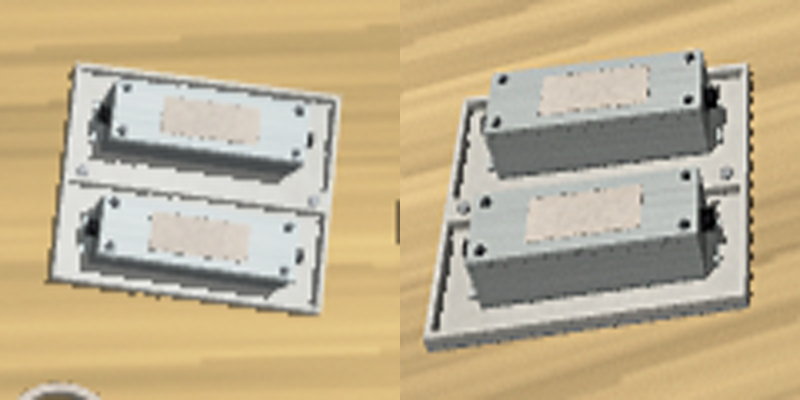

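View pics/top2.png

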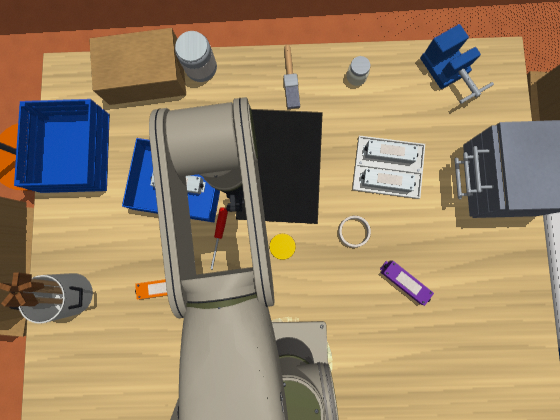

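Both drivers lie flat and centred in their bays at about (392,152) and (390,181), and the bad one is in the bin. The tape and screwdriver are where they were, so I hand in.

```bash
python3 -c "
from cell import ctrl
print(ctrl.sign_off())"
```

```text
the job is handed in; nothing more can be done
None
```

The job is handed in at about 34 s of robot time: the loose driver (the one nearest the robot, 0.18 Nm shift between ends) is in the blue bin, and the other two lie flat in their own tray bays; of those I tilt-tested one (no shift) and took the third as sound by elimination.

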